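# Run a freshly glued wing rib along the drying rail to its stop

## Task

A freshly glued wing rib hangs from a steel ring on the drying rail. Take hold of the ring and slide it along the rod, round both bends, to the far end and on under the spring catch until it is fully home against the sprung stop and the catch has dropped behind it, then let go. The rail is hand-bent and springs out of line if forced, so feel your way with a light hand; nothing may touch the wet rib, and the things on the bench stay where they are.

Things in the scene. Friction and masses are not known exactly. Their poses are not given: they have to be found in the camera images.
- rail: Drying rail: level 10 mm steel rod, centre 220 mm above the bench, a post at each end. Origin on the bench, z up. Nominal course (x,y mm): post (-58,-200), straight to (-58,-67), bend right 55 deg, radius 50, to (-37,-26), straight to (37,26), bend left 55 deg, radius 50, to (58,67), straight to post (58,200). Stiff, but spoilt by over 20 N (all contacts summed) between ring and rail, catch, stop.
- bend (a point): Where the first straight ends and the first bend begins, on the rod's centre line. Axes as the rail's. The rod is true up to 7 mm past here. The bends were made by hand: each really turns 45 to 65 degrees, unevenly, so the rod beyond can lie up to 40 mm beside its nominal course and run up to 20 degrees off it. Lengths are true: along the rod the buffer's face is 257 mm from this point.
- ring (a point): Centre of the steel ring captive on the rod: 26 mm outside, 14 mm bore (2 mm play all round), 18 mm long. y along the bore, at the start in the direction of travel; z up. Unheld it hangs with its centre 2 mm below the rod's. Pinch it across its 26 mm width from above, fingers either side of the rod. A 4 mm wire runs down from it to a peg and the rib; together 90 to 150 g.
- buffer (a joint): Sprung stop on the last straight, its face 62 mm before the second post: a rubber-faced plunger 19 mm across round the rod, pushed by the ring's end back into a fixed collar. Value in m: 0 at rest (face out), 0.007 fully pressed. It resists with 2 N at first, 6 N fully pressed. The catch drops behind the ring at 0.003 and then keeps it pressed at about that; this is home.
- catch (a joint): Spring catch: 8 mm wide bar lying over the rod, pivoted on the stop, its underside 19 mm above the rod's centre, top at most 37 mm; fits between fingers holding the ring. Under it a ramp and tooth. The ring's front end meets the ramp about 24 mm before the buffer's face and lifts it with a 3 to 5 N push; it drops behind the ring. Rad: 0 down, 0.06 to 0.1 with the ring under the tooth.
- rib: The wet wing rib: wooden truss 136 mm wide, 58 mm high, 5 mm thick, hanging crosswise to the rod, fixed to the ring by wire and peg. Origin at its upper middle, 84 mm below the ring's centre; it reaches from 81 to 139 mm below the ring's centre. It must not touch anything.
- pot: Bystander: white plastic glue pot, 76 mm across, 62 mm high, standing on the bench. Origin at the centre of its underside.
- hammer: Bystander: hammer lying on the bench, 260 mm long, 26 mm high. Origin under its middle, x towards the head.
- block: Bystander: cork sanding block, 110 x 62 x 26 mm, on the bench. Origin at the centre of its underside.
There are look-alikes about, which are no part of the job. Of the things that look like the part that bears ring, the middle-sized one is meant.

How it is judged:
By the outcome, as a careful person would: the job done as asked, in the order asked, and still so for the second after the job is handed in, with the robot touching nothing.
It also fails if it takes over 67 s, if anything falls off the work surface, if the arm or the gripper's body presses on something with over 40 N, if the wrist force passes 120 N, or if a joint passes its speed limit or range.

## Robot

A 6-joint arm with a two-finger parallel gripper is mounted at the origin on the work surface. World frame = base frame: x ahead of the robot, y to its left, z up, the work surface at z = 0. Lengths are in m, angles in degrees, forces in N, time in s.
With the tool pointing down it reaches from about 0.375 to 0.925 m from the base axis. Payload 5.7 kg.
Tool frame: the origin (TCP) lies at the very end of the fingers, on their centre line; the grasp point (between the pads) lies 19 mm behind it; z points along the fingers, y is the line along which they close (so a half turn about z gives the same grasp; the last joint's range is limited). The gripper opens to 85 mm and grips with 20 to 120 N. Pads are 22 mm wide; open, the fingers measure 114 mm over their backs; the gripper's body (76 mm by 85 mm) begins 54 mm behind the grasp point. The pads swing forward as they close: fully open they stand 13 mm farther back than shut.
Start: joints at [-79.188, 20.558, 86.54, -0, 72.909, -6.595], TCP at [0.179, -0.572, 0.231] pointing down, gripper open.
Joint ranges: [-170.27, 170.27], [-57.76, 135], [12.27, 136.19], [-55.21, 235.2], [11.17, 155.16], [-170.74, 170.74]. Speed limits (degrees/s): [136.94, 136.94, 180, 180, 180, 180].

## Interface

Orientations are given as a 3x3 rotation matrix whose columns are the frame's x, y, z axes.
In Python, from plant import bot, jaws, cams, job gives the robot as it stands. Calls block until the motion is done:
- bot.movep(position, orientation): joint-space move of the TCP to a pose.
- bot.move_linear(position, rotation=None, velocity=0.15, stop_force=None): straight line of the TCP; rotation=None keeps the orientation; velocity is the mean speed in m/s. With stop_force (N) it stops when the force on the tool has changed by that much, and returns True; else False.
- bot.movej(angles): joint-space move.
- jaws.open_jaws() and jaws.grasp(squeeze=None): open the fingers fully, or close them until they stop; squeeze is the grip in N (None keeps the last).
- bot.dwell(seconds).
- bot.ik(position, orientation): joint angles nearest the present ones, or None.
- bot.state(): the state.
- cams.read_camera(name): name is "scene" or "top" or "wrist"; returns a dict with "image" (480x640x3 uint8, blue, green, red), "fx", "fy", "cx", "cy" (pixels), "k1" (the pictures are not rectified: a ray, as slopes to the right and down, at radius r is drawn at 1 + k1 r^2 times it, then the intrinsics apply), "world_to_cam" (4x4, takes a point from world to camera coordinates). Camera axes: x right, y up, looking along -z (the intrinsics and any distortion apply to the point x, -y, -z); pixel columns grow to the right and rows downward; lengths in m; the calibration is good to about 2 mm. A picture is of the moment at which its call begins. There is no depth.
A pose or a line that the arm cannot do raises bot.IKError and nothing moves.
- job.close_job(): hands the job in; it is judged then, once.
The state is a dict: "t": time; "joints": joint angles; "joint_vel": joint speeds; "joint_torque": joint torques, N m; "eef_pos": TCP position; "eef_rot": TCP orientation; "wrist_force": force on the tool from outside, world axes, zero at the start; "moment": the same for the moment, N m; "gripper_width": opening from 0.0 (shut) to 1.0 (fully open); "finger_force": force on a finger pad.
Only numpy, scipy, OpenCV 4.12 (cv2) and the standard library are available. Lean on these libraries where they do the work, as an engineer would, in place of code of your own. Each camera call takes 0.05 s, during which the arm holds its last target. There are 200 camera calls.

## Working session

There is one attempt and no reset: what is moved stays moved. The work goes in short steps, each a Python script; the robot and the scene stay as the last script left them, time stands still between calls to the robot, and variables do not carry over. Pictures are saved under pics/ and viewed, at most 11 in all, crops included, and the job is handed in when it is done.

```bash
ls; mkdir -p pics; python3 - <<'E'
from plant import bot,jaws,cams,job
import cv2,numpy as np
for n in ("scene","top"):
    c=cams.read_camera(n); cv2.imwrite(f"pics/{n}0.png",c["image"]); print(n,c["fx"],c["fy"],c["cx"],c["cy"],c["k1"]); print(np.round(c["world_to_cam"],4))
s=bot.state(); print(s)
E
```

```text
pics
scene 516.5856022393548 516.5856022393548 322.1182476969379 248.25256526957963 0.019885509828318475
[[-0.7949  0.6066 -0.0126  0.4424]
 [-0.3266 -0.4103  0.8515  0.0281]
 [ 0.5113  0.6809  0.5243 -1.1993]
 [ 0.      0.      0.      1.    ]]
top 447.35473930097277 447.35473930097277 315.63045611046795 235.12745052621514 -0.043547398193109176
[[-0.0205 -0.9997  0.011  -0.0364]
 [ 0.9914 -0.0189  0.1292 -0.566 ]
 [-0.1289  0.0136  0.9916 -0.921 ]
 [ 0.      0.      0.      1.    ]]
{'t': 0.1, 'joints': array([-7.91887890e+01,  2.05940022e+01,  8.65934151e+01, -1.34106554e-03,
        7.29091127e+01, -6.59771650e+00]), 'joint_vel': array([-0.00103673, -0.05537825, -0.12162918,  0.01154082, -0.1335554 ,
        0.07173511]), 'joint_torque': array([ 1.09364595e-03, -5.28648877e+01, -2.79348546e+01, -2.36428032e-04,
        4.97459623e-03,  3.69723367e-06]), 'eef_pos': array([ 0.179351  , -0.57191423,  0.23053146]), 'eef_rot': array([[ 9.54191687e-01,  2.99195771e-01, -3.37992581e-04],
       [ 2.99195913e-01, -9.54190275e-01,  1.65066487e-03],
       [ 1.71362715e-04, -1.67617670e-03, -9.99998581e-01]]), 'wrist_force': array([-0.14196048, -0.23053765, -0.28996076]), 'moment': array([-0.00669626, -0.02604718, -0.00689783]), 'finger_force': 0.0, 'gripper_width': 1.0004171987823653}
```

View pics/scene0.png

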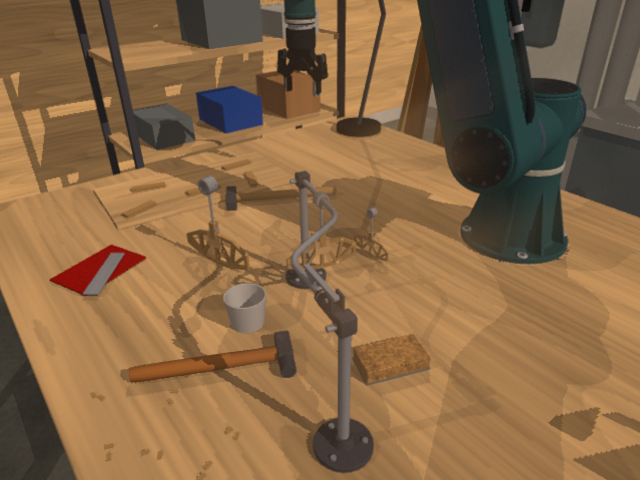

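View pics/top0.png

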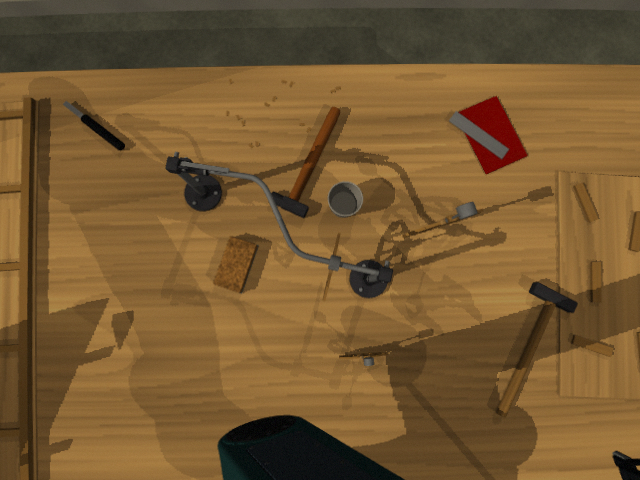

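The scene shows the rail with its ring at top-view pixel (335,262). The start post is at (385,273) and the end post and catch at (173–195,163). The look-alike ribs are on other stands at (467,210) and (368,360). I'll enlarge the rail next.

```bash
cat > h.py <<'E'
import numpy as np,cv2
from plant import bot,jaws,cams,job
def ray(c,u,v):
    K=np.array([[c["fx"],0,c["cx"]],[0,c["fy"],c["cy"]],[0,0,1]])
    p=cv2.undistortPoints(np.array([[[u,v]]],float),K,np.array([c["k1"],0,0,0.]))[0,0]
    M=c["world_to_cam"];R=M[:3,:3];o=-R.T@M[:3,3]
    return o,R.T@np.array([p[0],-p[1],-1.])
def onz(c,u,v,z):
    o,d=ray(c,u,v);return o+d*(z-o[2])/d[2]
def proj(c,P):
    M=c["world_to_cam"];q=M[:3,:3]@np.asarray(P)+M[:3,3]
    a=np.array([q[0],-q[1]])/-q[2];a=a*(1+c["k1"]*(a@a))
    return np.array([c["cx"]+c["fx"]*a[0],c["cy"]+c["fy"]*a[1]])
def snap(n,f):
    c=cams.read_camera(n);cv2.imwrite(f,c["image"]);return c
E
python3 - <<'E'
from h import *
c=cams.read_camera("top");im=c["image"]
cv2.imwrite("pics/topcrop.png",cv2.resize(im[145:295,160:400],None,fx=3.3,fy=3.3,interpolation=cv2.INTER_CUBIC))
for u,v in [(335,262),(310,257),(385,273),(173,163)]: print(onz(c,u,v,.22).round(4))
E
```

```text
[ 0.4942 -0.0774  0.22  ]
[ 0.5037 -0.0346  0.22  ]
[ 0.4736 -0.1627  0.22  ]
[0.6749 0.2046 0.22  ]
```

View pics/topcrop.png

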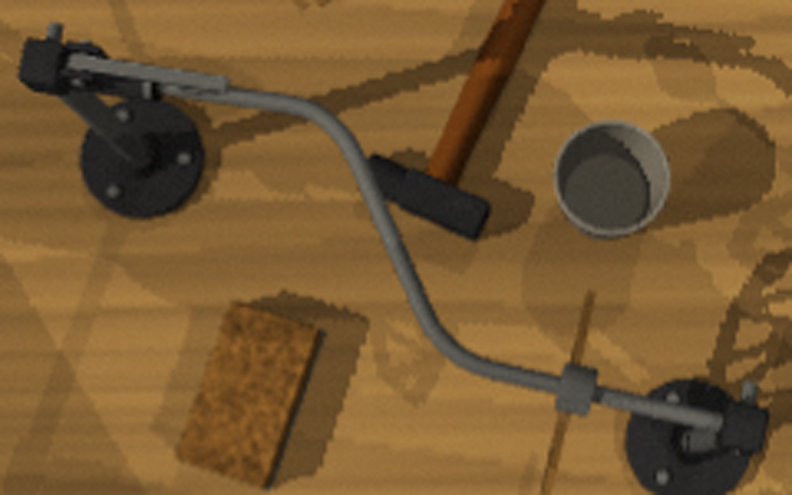

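The crop shows the rod clearly. Straight 1 runs (715,421) to (500,371). The middle run goes (432,322) to (368,185), and the last straight goes (295,103) to (240,95), then passes under the catch bar. The ring is at (577,389). I'll trace the rod to sub-pixel from saturation.

```bash
cat > trace.py <<'E'
from h import *
from scipy.interpolate import splprep,splev
from scipy.ndimage import map_coordinates
def trace(c,pts,z=.22,w=7,n=60):
    hsv=cv2.cvtColor(c["image"],cv2.COLOR_BGR2HSV).astype(float);S=hsv[...,1]
    tck,_=splprep(np.array(pts,float).T,s=0,k=3);t=np.linspace(0,1,n)
    p=np.array(splev(t,tck)).T;d=np.array(splev(t,tck,der=1)).T;d/=np.linalg.norm(d,axis=1)[:,None]
    o=np.arange(-w,w+.01,.1);out=[]
    for a,b in zip(p,d):
        nn=np.array([-b[1],b[0]]);q=a+o[:,None]*nn
        s=map_coordinates(S,[q[:,1],q[:,0]],order=1)
        wt=np.clip((75-s)/40,0,1)*(abs(o)<w); 
        k=wt>.3
        # component nearest centre
        lab=np.cumsum(np.diff(np.r_[0,k.astype(int)])==1)*k
        if not k.any(): out.append([*a,np.nan,0]);continue
        l=lab[np.argmin(np.where(k,abs(o),99))];m=lab==l
        out.append([*(a+nn*o[m].mean()),o[m].mean(),m.sum()*.1])
    return np.array(out)
E
python3 - <<'E'
from trace import *
c=cams.read_camera("top")
P=[(715,421),(620,400),(545,381),(500,371),(460,352),(432,322),(408,275),(385,225),(368,185),(350,145),(325,115),(295,103),(240,95)]
P=[(160+(x+.5)/3.3-.5,145+(y+.5)/3.3-.5) for x,y in P]
r=trace(c,P)
W=np.array([onz(c,u,v,.22) for u,v in r[:,:2]])
for a,b in zip(r,W): print(a[2:].round(1),(b[:2]*1e3).round(1),end='; ')
np.save("top.npy",W)
# markers: end posts, catch
for x,y in [(745,428),(45,65),(228,85),(150,88),(577,389)]:
    print(x,y,onz(c,160+x/3.3,145+y/3.3,.22).round(4))
E
```

```text
[ 0. 14.] [ 475.3 -147.8]; [ 0. 14.] [ 476.2 -142.3]; [ 0. 14.] [ 477.3 -136.9]; [ 0. 14.] [ 478.4 -131.5]; [ 0. 14.] [ 479.7 -126.1]; [ 0. 14.] [ 481.  -120.7]; [-0.4 13.1] [ 481.7 -115.2]; [-2.1  9.8] [ 480.5 -109.1]; [0.1 4.6] [ 485.6 -104.8]; [0.1 4.6] [487.2 -99.5]; [0.1 4.7] [488.7 -94.2]; [-0.1  4.2] [490.  -88.8]; [-0.1 13.4] [491.5 -83.5]; [-0.2 13.6] [492.9 -78.1]; [-0.3 13.4] [494.2 -72.7]; [-0.2  5.7] [495.7 -67.4]; [-0.3  4.3] [496.8 -62. ]; [-0.2  4.6] [498.3 -56.7]; [-0.1  4.4] [499.6 -51.3]; [0.1 4.6] [501.2 -46. ]; [-0.   4.3] [502.3 -40.5]; [-0.1  4.7] [503.8 -35.2]; [-0.3  4.7] [505.4 -29.8]; [-0.7  4.5] [507.2 -24.4]; [-0.8  4.5] [509.8 -19.3]; [-1.   4.4] [512.9 -14.5]; [-1.1  4.8] [516.6 -10.1]; [-1.   4.8] [520.9  -6.2]; [-1.1  4.4] [525.3  -2.5]; [-0.8  4.7] [5.303e+02 3.000e-01]; [-0.5  5.1] [535.5   2.7]; [-0.6  4.8] [540.5   5.3]; [-0.3  4.4] [545.9   7.2]; [-0.2  4.9] [551.1   9.4]; [-0.3  4.4] [556.2  11.7]; [-0.1  4.5] [561.5  13.8]; [-0.1  5. ] [566.7  16. ]; [-0.   4.7] [572.   18.2]; [0.  4.6] [577.2  20.4]; [0. 5.] [582.4  22.7]; [0.  4.8] [587.7  24.9]; [0.2 4.9] [593.1  26.8]; [2.2 9.6] [599.8  25.6]; [2.3 9.5] [605.1  27.6]; [2.3 9.5] [610.5  29.7]; [1.7 9.2] [615.5  32.8]; [-0.3  4.8] [619.4  38.3]; [-0.4  4.7] [624.5  41.1]; [-0.6  4.6] [629.4  44.2]; [-0.9  4.6] [633.8  47.9]; [-0.9  4.8] [638.   51.7]; [-0.9  4.8] [641.4  55.9]; [-0.8  5. ] [644.2  60.6]; [-0.6  4.9] [646.4  65.8]; [-0.7  5. ] [647.8  71.4]; [-0.8  4.6] [648.8  77.2]; [-0.5  4.7] [650.1  83. ]; [-0.5  4.4] [651.   88.7]; [-0.3  4.7] [652.1  94.2]; [-0.5  4.8] [652.9  99.4]; 745 428 [ 0.4707 -0.1639  0.22  ]
45 65 [0.6717 0.2034 0.22  ]
228 85 [0.6586 0.1051 0.22  ]
150 88 [0.6578 0.1468 0.22  ]
577 389 [ 0.4927 -0.0771  0.22  ]
```

```bash
cat >> h.py <<'E'
def rot(th): # travel direction angle from +y toward +x, deg; tool x along travel
    a=np.radians(th);s,k=np.sin(a),np.cos(a)
    return np.array([[s,k,0],[k,-s,0],[0,0,-1.]])
E
python3 - <<'E'
from trace import *
W=np.load("top.npy")
d=np.diff(W[:,:2],axis=0)
print("dirs",np.degrees(np.arctan2(d[8:,0],d[8:,1])).round(0))
L=np.r_[0,np.cumsum(np.linalg.norm(d,axis=1))];print(L[[20,21,-1]])
for th in (14.4,194.4): 
    for p in ([.493,-.077,.33],[.6,.03,.2],[.66,.13,.2]): print(th,bot.ik(p,rot(th+ (50 if p[0]==.6 else 0))))
s=bot.state();p=s["eef_pos"]
bot.move_linear([p[0],p[1],.38],velocity=.2)
bot.movep([.493,-.077,.33],rot(14.4))
c=snap("wrist","pics/w1.png");print(c["world_to_cam"].round(3),bot.state()["t"],bot.state()["wrist_force"])
print(proj(c,[.493,-.077,.218]))
E
```

```text
dirs [ 16.  16.  14.  16.  14.  14.  16.  12.  15.  14.  16.  12.  15.  17.
  18.  28.  33.  39.  48.  50.  61.  65.  62.  71.  67.  66.  69.  67.
  67.  67.  67.  67.  70. 100.  70.  69.  59.  35.  61.  57.  50.  48.
  39.  31.  24.  14.   9.  13.   9.  11.   9.]
[0.11262753 0.11819726 0.33687033]
14.4 [-1.68140195e+01  7.49405911e+00  9.02605999e+01 -2.54444375e-14
  8.22453410e+01 -2.41401950e+00]
14.4 [-3.72334330e+00  2.22716627e+01  8.85986683e+01 -2.54444375e-14
  6.91296690e+01  6.06766567e+01]
14.4 [ 5.26400615e+00  2.79976837e+01  7.88990063e+01 -2.54444375e-14
  7.31033100e+01  1.96640061e+01]
194.4 None
194.4 [-3.72334330e+00  2.22716627e+01  8.85986683e+01 -2.54444375e-14
  6.91296690e+01 -1.19323343e+02]
194.4 [ 5.26400615e+00  2.79976837e+01  7.88990063e+01 -2.54444375e-14
  7.31033100e+01 -1.60335994e+02]
[[ 0.968 -0.25  -0.    -0.496]
 [ 0.238  0.92  -0.313  0.026]
 [ 0.079  0.303  0.95  -0.489]
 [ 0.     0.     0.     1.   ]] 3.25 [-0.37610168 -0.35264336  0.67335882]
[320.904071   222.28504399]
```

View pics/w1.png

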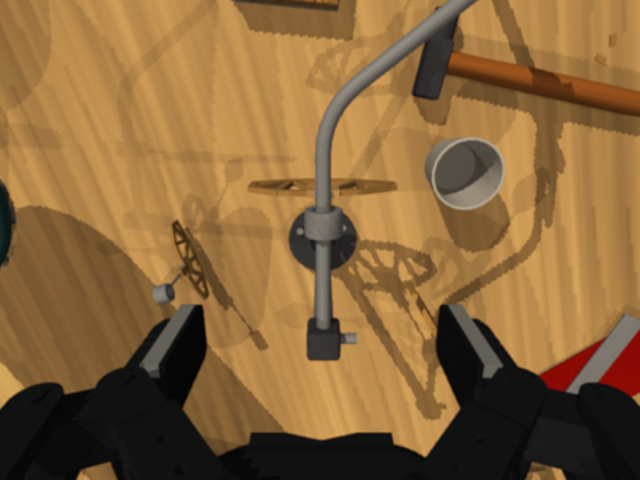

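The wrist view has the ring at (323,223), within 1 mm of the finger mid-line at u=321. The rod is clearly visible, and the pot and hammer lie well below it. I'll trace the rest of the rod with the wrist camera, seeded from the top-view trace.

```bash
python3 - <<'E'
from trace import *
W=np.load("top.npy")
W=W[8:]; k=np.r_[0:4,8:34,38:52]; W=W[k]
W=np.vstack([W,[.6552,.1115,.22]]) if False else W
seed=W[::3]
def run(c,name):
    px=np.array([proj(c,p) for p in seed]);ok=(px[:,0]>12)&(px[:,0]<628)&(px[:,1]>12)&(px[:,1]<300)
    r=trace(c,px[ok],w=16,n=60);X=np.array([onz(c,u,v,.22) for u,v in r[:,:2]])
    wmm=r[:,3]
    good=(wmm>np.nanmedian(wmm)*.8)&(wmm<np.nanmedian(wmm)*1.25)
    # lateral diff to top trace
    from scipy.spatial import cKDTree
    from scipy.interpolate import splprep,splev
    t,_=splprep(W[:,:2].T,s=0,k=3);f=np.array(splev(np.linspace(0,1,2000),t)).T
    d=cKDTree(f).query(X[:,:2])
    print(name,good.sum(),np.median(wmm))
    for x,g,i in list(zip(X,good,d[1]))[::3]:
        if g: print((x[:2]*1e3).round(1),((x[:2]-f[i])*1e3).round(1),end='; ')
    print(); return X[good]
Xs=[run(cams.read_camera("wrist"),"A")]
for p,n in (([.54,-.04,.36],"B"),([.60,.04,.36],"C"),([.645,.06,.36],"D")):
    bot.movep(p,rot(30 if n!="D" else 10)); c=snap("wrist",f"pics/w{n}.png"); Xs.append(run(c,n))
    np.savez(f"cam{n}.npz",**c)
np.save("wr.npy",np.array(Xs,dtype=object),allow_pickle=True);print(bot.state()["t"])
E
```

```text
A 44 15.200000000000001
[497.2 -65.4] [ 1.2 -0.3]; [499.5 -56. ] [ 1.  -0.2]; [501.8 -46.9] [ 0.8 -0.3]; [504.1 -38. ] [ 1.  -0.3]; [506.6 -29.4] [ 1.  -0.3]; [510.1 -21.4] [ 1.1 -0.6]; [514.7 -14.3] [ 1.  -0.8]; [520.4  -8.2] [ 0.7 -0.9]; [526.9  -3.1] [ 0.8 -1.1]; [534.1   0.9] [ 0.4 -0.9]; [541.6   4.3] [ 0.5 -1.2]; [549.1   7.4] [ 0.3 -0.9]; [556.5  10.6] [ 0.5 -1. ]; [563.9  13.7] [ 0.3 -0.9]; [571.2  16.6] [ 0.5 -1. ]; 
B 47 12.700000000000001
[490.4 -88.9] [ 0.4 -0.1]; [500.2 -51.6] [ 0.6 -0.2]; [503.1 -39.7] [ 0.5 -0.1]; [506.6 -28.3] [ 0.6 -0.2]; [511.6 -17.8] [ 0.7 -0.4]; [519.   -9.2] [ 0.7 -0.7]; [527.9  -2.3] [ 0.6 -1. ]; [537.7   2.8] [ 0.5 -0.8]; [547.8   7. ] [ 0.3 -0.8]; [557.7  11.2] [ 0.4 -1. ]; [567.4  15.2] [ 0.4 -0.8]; [576.9  19.3] [ 0.3 -0.8]; [586.2  23.1] [ 0.4 -1. ]; [595.4  27. ] [ 0.2 -0.5]; [604.5  30.8] [ 0.2 -0.4]; [629.8  43.3] [ 0.5 -0.8]; 
C 41 11.850000000000001
[535.8   1.7] [ 0.4 -0.9]; [544.3   5.2] [ 0.4 -1.4]; [552.6   8.8] [ 0.6 -1.1]; [560.8  12.2] [ 0.4 -1.1]; [569.   15.6] [ 0.5 -1.1]; [577.  19.] [ 0.4 -1.2]; [584.8  22.2] [ 0.5 -1.3]; [592.6  25.6] [ 0.3 -0.9]; [600.3  28.8] [ 0.2 -0.6]; [607.9  32. ] [ 0.2 -0.6]; [615.3  35.2] [ 0.3 -0.8]; [651.   82.3] [ 1.  -0.2]; [652.2  89.4] [ 1.1 -0.2]; 
D 39 11.200000000000001
[551.3   8.4] [ 0.4 -0.9]; [558.6  11.4] [ 0.4 -1.1]; [565.7  14.4] [ 0.4 -0.9]; [572.8  17.4] [ 0.5 -0.9]; [579.8  20.4] [ 0.4 -1. ]; [586.7  23.3] [ 0.5 -1. ]; [593.6  26.1] [ 0.3 -0.8]; [600.5  29.1] [ 0.2 -0.5]; [607.3  31.9] [ 0.2 -0.5]; [614.   34.7] [ 0.3 -0.6]; [620.6  37.8] [ 0.5 -0.8]; [627.   41.4] [ 0.5 -0.9]; [652.3  89.7] [ 1.1 -0.3]; 
4.775
```

View pics/wD.png

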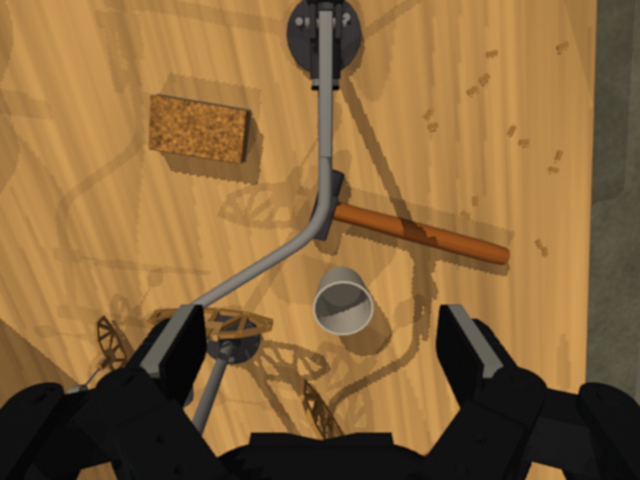

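The D view has the second straight at u≈325, with the catch bar from (326,158) to (326,10) and the collar near (325,80). The wrist traces agree to under 1 mm, so I'll build the path and then grasp.

```bash
cat > path.py <<'E'
from h import *
from scipy.interpolate import UnivariateSpline
X=np.vstack([np.array(x,float) for x in np.load("wr.npy",allow_pickle=True)])[:,:2]
T=np.load("top.npy")[:,:2]
def build():
    # order by projecting on a smooth top polyline, then smooth
    k=np.r_[8:12,16:42,46:60];g=T[k]+[.0006,-.0007]
    e=g[-1]+np.outer(np.arange(1,25)*.005,LAST); g=np.vstack([g,e])
    L=np.r_[0,np.cumsum(np.linalg.norm(np.diff(g,axis=0),axis=1))]
    f=np.arange(0,L[-1],.0005);gx,gy=np.interp(f,L,g[:,0]),np.interp(f,L,g[:,1])
    P=np.vstack([X,e+E0]);i=[np.argmin((gx-p[0])**2+(gy-p[1])**2) for p in P];s=f[i]
    o=np.argsort(s);s=s[o]+np.arange(len(o))*1e-9;P=P[o]
    w=np.ones(len(s))/.0005
    fx=UnivariateSpline(s,P[:,0],w=w,s=len(s)*.4);fy=UnivariateSpline(s,P[:,1],w=w,s=len(s)*.4)
    q=np.c_[fx(f),fy(f)]
    L=np.r_[0,np.cumsum(np.linalg.norm(np.diff(q,axis=0),axis=1))]
    j=np.argmin(np.linalg.norm(q-BEND,axis=1))
    return L-L[j],q
BEND=np.array([.5045,-.0355])
LAST=np.array([np.sin(np.radians(10)),np.cos(np.radians(10))]);E0=np.array([.0005,0])
S,Q=build();D=np.gradient(Q,S,axis=0);TH=np.degrees(np.arctan2(D[:,0],D[:,1]))
def at(s): return np.array([np.interp(s,S,Q[:,0]),np.interp(s,S,Q[:,1])]),np.interp(s,S,TH)
E
python3 - <<'E'
from path import *
c=dict(np.load("camD.npz"))
for n,u,v,z in [("tipend",326,158,.245),("stopfront",325,90,.22),("endblock",326,30,.22),("rod",325,172,.22),("rod",324.5,180,.22)]: print(n,onz(c,u,v,z).round(4))
r=trace=None
for s in range(-40,270,10):
    p,t=at(s/1e3);print(s,(p*1e3).round(1),round(float(t),1),end='; ')
d=X[X[:,1]<-36];pf=np.polyfit(d[:,1],d[:,0],1);print("\nstraight1 angle",np.degrees(np.arctan(pf[0])),np.polyval(pf,-.077))
d=X[X[:,1]>.075];print(d.round(4)); 
im=cv2.imread("pics/wD.png");cv2.imwrite("pics/wDc.png",cv2.resize(im[0:210,260:400],None,fx=2.8,fy=2.8,interpolation=cv2.INTER_CUBIC))
E
```

```text
tipend [0.6547 0.1006 0.245 ]
stopfront [0.6615 0.1414 0.22  ]
endblock [0.6684 0.1769 0.22  ]
rod [0.652  0.0874 0.22  ]
rod [0.6506 0.0818 0.22  ]
-40 [495.8 -74.6] 15.2; -30 [498.  -64.9] 10.9; -20 [499.7 -55. ] 9.8; -10 [501.5 -45.2] 11.7; 0 [503.9 -35.5] 16.6; 10 [507.4 -26.1] 25.1; 20 [512.5 -17.5] 36.2; 30 [519.1 -10.1] 46.6; 40 [527.   -3.8] 55.8; 50 [535.5   1.3] 61.6; 60 [544.5   5.8] 65.0; 70 [553.6   9.8] 67.4; 80 [562.9  13.6] 68.6; 90 [572.2  17.2] 68.9; 100 [581.5  20.8] 68.5; 110 [590.8  24.5] 67.7; 120 [600.   28.4] 66.5; 130 [609.2  32.5] 64.9; 140 [618.1  36.9] 62.7; 150 [626.8  41.9] 56.2; 160 [634.5  48.3] 43.7; 170 [640.5  56.2] 31.7; 180 [645.1  65.1] 22.9; 190 [648.4  74.5] 17.0; 200 [651.   84.2] 13.5; 210 [653.2  93.9] 11.7; 220 [655.2 103.7] 10.9; 230 [657.  113.6] 10.2; 240 [658.7 123.4] 9.7; 250 [660.4 133.3] 9.3; 260 [662.  143.1] 9.1; Traceback (most recent call last):
  File "<stdin>", line 7, in <module>
    raise TypeError("expected non-empty vector for x")
TypeError: expected non-empty vector for x
```

```bash
cat > fit.py <<'E'
from h import *
from scipy.optimize import least_squares
from scipy.spatial import cKDTree
X=np.vstack([np.array(x,float) for x in np.load("wr.npy",allow_pickle=True)])[:,:2]
T=np.load("top.npy")[:,:2][np.r_[8:12,16:42,46:60]]
ss=np.arange(-.08,.275,.0005);N=6
def curve(p):
    k=np.interp(ss,np.r_[0,np.linspace(.004,.044,N),.048],np.r_[0,p[3:3+N],0],0,0)+np.interp(ss,.1384+np.r_[0,np.linspace(.004,.044,N),.048],np.r_[0,p[3+N:3+2*N],0],0,0)
    th=p[2]+np.cumsum(k)*.0005
    q=np.c_[np.cumsum(np.sin(th)),np.cumsum(np.cos(th))]*.0005
    i=np.argmin(abs(ss));return q-q[i]+p[:2],np.degrees(th)
def res(p):
    q,_=curve(p[:-2]);t=cKDTree(q)
    n=p[3:3+2*N]/20
    return np.r_[t.query(X)[0]/.0005,t.query(T+p[-2:])[0]/.001, np.diff(n[:N])*.5,np.diff(n[N:])*.5]
p0=np.r_[.5045,-.0355,.25,[20]*N,[-20]*N,.0006,-.0008]
sol=least_squares(res,p0,loss="soft_l1",x_scale=np.r_[.001,.001,.01,[5]*2*N,.001,.001],diff_step=1e-4)
q,th=curve(sol.x[:-2]);np.savez("path.npz",s=ss,q=q,th=th)
d=cKDTree(q).query(X)[0];print("p",sol.x.round(4),"res mm med/95",np.percentile(d,[50,95])*1e3)
for s in (-.042,0,.048,.1384,.1864,.2,.251,.257): i=np.argmin(abs(ss-s));print(s,q[i].round(4),th[i].round(1))
E
python3 fit.py; python3 - <<'E'
import cv2
im=cv2.imread("pics/wD.png");cv2.imwrite("pics/wDc.png",cv2.resize(im[0:210,260:400],None,fx=2.8,fy=2.8,interpolation=cv2.INTER_CUBIC))
E
```

```text
p [ 5.04600e-01 -3.51000e-02  2.50500e-01  1.89081e+01  1.81383e+01
  2.05849e+01  1.74477e+01  1.46355e+01  4.01483e+01 -2.20952e+01
 -1.23924e+01 -1.36502e+01 -1.87399e+01 -3.06538e+01 -4.24303e+01
  8.00000e-04 -9.00000e-04] res mm med/95 [0.19385639 0.33052334]
-0.042 [ 0.4942 -0.0758] 14.4
0 [ 0.5046 -0.0351] 14.4
0.048 [0.5337 0.0009] 67.1
0.1384 [0.6171 0.0361] 67.1
0.1864 [0.6486 0.0696] 10.4
0.2 [0.651  0.0829] 10.4
0.251 [0.6602 0.1331] 10.4
0.257 [0.6612 0.139 ] 10.4
```

View pics/wDc.png

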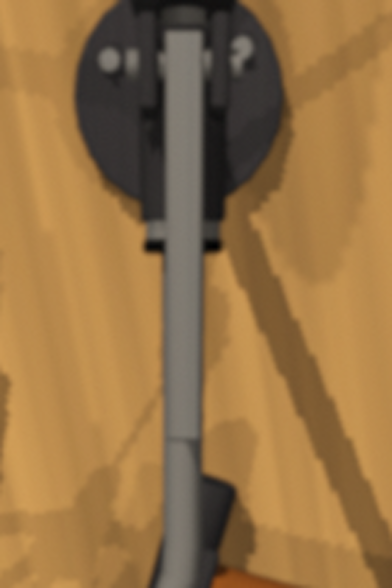

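The crop shows the plunger face near crop row 248, full-image (326,89), with the bar centred over the rod. The fit residual is 0.2 mm. Now the grasp.

```bash
cat >> h.py <<'E'
def load():
    z=np.load("path.npz");return z["s"],z["q"],z["th"]
def pose(s,lat=0.,z=.201,dth=0.):
    S,q,th=load();a=np.interp(s,S,th);p=np.array([np.interp(s,S,q[:,0]),np.interp(s,S,q[:,1])])
    n=np.array([np.cos(np.radians(a)),-np.sin(np.radians(a))])
    p=p+n*lat;return np.r_[p,z],rot(a+dth)
def ft(a,n=3):
    f=[];
    for _ in range(n): f.append(bot.state()["wrist_force"]);bot.dwell(.02)
    f=np.mean(f,0);r=rot(a);return np.array([f@r[:,0],f@r[:,1],f[2]])
E
python3 - <<'E'
from h import *
p,R=pose(-.046,z=.199)
bot.movep([p[0],p[1],.33],R)
bot.move_linear([p[0],p[1],.199],R,velocity=.1)
bot.dwell(.2);f0=ft(14.4);print("before",f0.round(2),bot.state()["eef_pos"].round(4),p)
jaws.grasp(squeeze=40);bot.dwell(.3)
s=bot.state();print("after",(ft(14.4)-f0).round(2),s["moment"],s["gripper_width"],s["finger_force"],s["t"])
np.save("f0.npy",f0)
snap("wrist","pics/g.png")
E
```

```text
before [0.03 0.19 0.17] [ 0.4935 -0.0798  0.1994] [ 0.49324196 -0.07970192  0.199     ]
after [ 0.16 -0.32  2.29] [-0.0617332   0.02365863  0.04204948] 0.28239684048096303 39.48090135818347 8.2083
```

View pics/g.png

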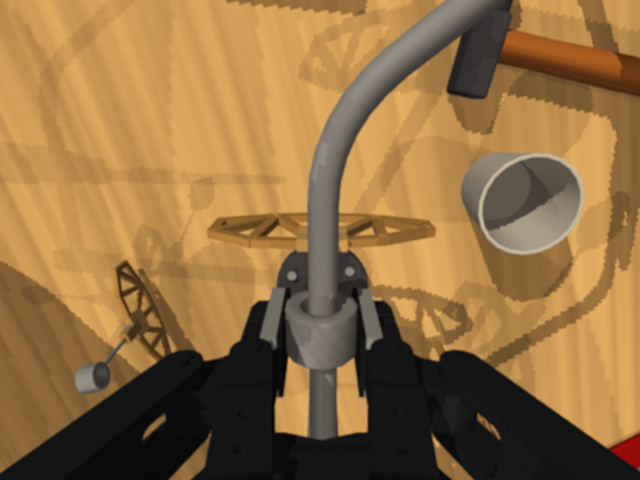

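The ring is held squarely and the rod is centred in its bore (322,300), with almost no lateral force. I'll lift about 2 mm to centre it on the rod.

```bash
python3 - <<'E'
from h import *
f0=np.load("f0.npy")
for z in (.1995,.200,.2005,.201,.2015,.202,.2025,.203):
    p,R=pose(-.046,z=z);bot.move_linear(p,R,velocity=.02);bot.dwell(.1)
    s=bot.state();f=ft(14.4)-f0;print(z,s["eef_pos"][2].round(4),f.round(2),s["moment"].round(3))
    if f[2]<-4: break
print(bot.state()["t"])
E
```

```text
0.1995 0.1993 [-0.18  0.18 -1.46] [-0.015 -0.05  -0.002]
0.2 0.2 [ 0.26 -0.34 -1.06] [-0.037 -0.011  0.004]
0.2005 0.2005 [ 0.27  0.12 -1.1 ] [0.002 0.016 0.009]
0.201 0.201 [-0.41 -0.26 -1.64] [ 0.003 -0.008 -0.006]
0.2015 0.2015 [-0.22 -0.13 -1.34] [0.009 0.034 0.026]
0.202 0.202 [-0.47  0.05 -1.43] [ 0.036 -0.047 -0.023]
0.2025 0.2025 [-0.02 -0.09 -1.51] [-0.026  0.001 -0.012]
0.203 0.203 [-0.16 -0.29 -1.86] [-0.016  0.05  -0.011]
11.5083
```

```bash
cat >> h.py <<'E'
OFF=.003
def rp(sr,lat=0.,z=.201):
    S,q,th=load();g=lambda s:np.array([np.interp(s,S,q[:,0]),np.interp(s,S,q[:,1])])
    d=g(sr+.008)-g(sr-.008);a=np.degrees(np.arctan2(d[0],d[1]))
    R=rot(a);p=(g(sr-.007)+g(sr)+g(sr+.007))/3
    p=np.r_[p,z]-R[:,0]*OFF+R[:,1]*lat
    return p,R,a
def slide(s0,s1,step,lat=0.,stop=5,fmax=6,v=.03):
    f0=np.load("f0.npy");F0=np.append(np.linalg.solve(rot(14.4)[:2,:2].T,f0[:2]),f0[2]-1.35)
    log=[]
    for s in np.linspace(s0,s1,max(2,int(round(abs(s1-s0)/step))+1))[1:]:
        p,R,a=rp(s,lat);hit=bot.move_linear(p,R,velocity=v,stop_force=stop)
        f=np.mean([(bot.state()["wrist_force"],bot.dwell(.02))[0] for _ in range(3)],0)-F0
        st=bot.state();e=st["eef_pos"]-p;fl=np.array([f@R[:,0],f@R[:,1],f[2]])
        log.append((round(s*1e3,1),*fl.round(1),round(st["moment"][2],2),round(lat*1e3,2)))
        if hit or np.linalg.norm(fl)>fmax: log.append(("STOP",hit,(e*1e3).round(1)));break
        if abs(fl[1])>1.2: lat+=.0003*np.sign(fl[1])
    for l in log: print(*l,end=' | ')
    print("\nlat",lat,"t",bot.state()["t"]);return lat
E
python3 - <<'E'
from h import *
print(rp(-.043)[0],bot.state()["eef_pos"])
slide(-.043,.02,.005)
E
```

```text
[ 0.49324196 -0.07970192  0.201     ] [ 0.49323908 -0.07970444  0.2030038 ]
-38.2 -0.2 -0.6 -0.4 0.03 0.0 | -33.3 0.3 0.0 -0.1 -0.03 0.0 | -28.5 -0.5 -0.1 0.0 0.04 0.0 | -23.6 -0.1 0.3 0.2 0.02 0.0 | -18.8 -0.0 0.3 -0.8 0.01 0.0 | -13.9 0.0 -0.3 -0.1 -0.0 0.0 | -9.1 0.3 0.2 0.1 0.05 0.0 | -4.2 -0.1 -0.1 0.2 0.01 0.0 | 0.6 -0.4 -0.4 0.2 -0.02 0.0 | 5.5 -0.1 -0.1 -0.8 -0.04 0.0 | 10.3 0.4 -0.5 0.0 0.01 0.0 | 15.2 -0.3 -0.6 -0.2 -0.05 0.0 | 20.0 0.1 -0.1 0.2 -0.04 0.0 | 
lat 0.0 t 16.1833
```

```bash
python3 - <<'E'
from h import *
slide(.02,.205,.005)
snap("wrist","pics/h.png")
E
```

```text
25.0 -0.2 -0.4 -0.1 0.06 0.0 | 30.0 0.1 -0.5 -0.4 -0.0 0.0 | 35.0 -1.0 -0.2 0.0 -0.01 0.0 | 40.0 -0.1 -0.2 -0.3 -0.02 0.0 | 45.0 0.5 -0.2 -0.1 -0.03 0.0 | 50.0 -0.5 -0.2 -0.2 -0.08 0.0 | 55.0 0.0 0.1 -0.2 0.0 0.0 | 60.0 -0.3 -0.0 0.2 -0.07 0.0 | 65.0 -0.1 0.7 0.2 0.03 0.0 | 70.0 -0.1 -0.2 -1.1 -0.01 0.0 | 75.0 -0.3 0.0 -0.3 0.0 0.0 | 80.0 -0.1 0.6 -0.4 0.04 0.0 | 85.0 -0.4 -0.3 -0.2 0.04 0.0 | 90.0 0.1 -0.4 -0.0 -0.06 0.0 | 95.0 -0.0 -0.2 -0.2 0.04 0.0 | 100.0 -0.5 0.8 0.1 0.04 0.0 | 105.0 0.8 0.1 -0.2 0.03 0.0 | 110.0 -0.2 -0.4 0.2 -0.03 0.0 | 115.0 -0.0 0.3 -0.2 -0.04 0.0 | 120.0 0.0 0.4 -0.7 -0.0 0.0 | 125.0 0.3 0.1 -0.4 0.01 0.0 | 130.0 -0.7 -0.2 -0.3 -0.06 0.0 | 135.0 -0.8 0.1 -0.1 -0.03 0.0 | 140.0 0.0 -0.9 0.1 -0.04 0.0 | 145.0 0.0 -0.3 0.2 -0.04 0.0 | 150.0 -0.5 -0.4 0.5 0.04 0.0 | 155.0 -0.0 0.3 -0.2 0.02 0.0 | 160.0 -0.4 -0.2 0.4 0.06 0.0 | 165.0 -0.0 0.3 -0.5 0.0 0.0 | 170.0 -0.7 0.1 -0.2 0.01 0.0 | 175.0 -0.5 -0.2 0.3 -0.01 0.0 | 180.0 -0.3 -0.5 -0.1 -0.03 0.0 | 185.0 0.1 0.0 -0.2 0.02 0.0 | 190.0 -0.0 -0.3 -0.1 -0.04 0.0 | 195.0 -0.1 -0.3 0.4 0.03 0.0 | 200.0 0.2 -0.0 0.4 -0.0 0.0 | 205.0 0.0 -0.6 0.4 0.02 0.0 | 
lat 0.0 t 29.75
```

View pics/h.png

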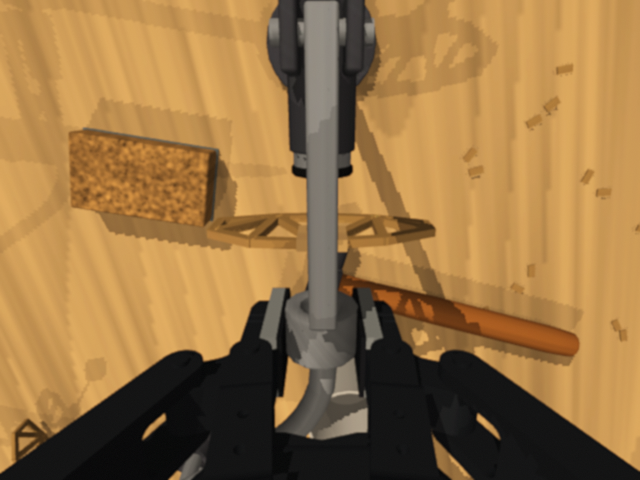

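The ring has reached the last straight with no contact force. The bar is centred over it (322,320), and the face is ahead at (322,172). Next I go under the catch in small steps.

```bash
python3 - <<'E'
from h import *
l=slide(.205,.22,.005)
slide(.22,.247,.0015,lat=l,stop=9,fmax=9)
E
```

```text
210.0 0.2 0.1 -0.2 0.04 0.0 | 215.0 0.0 -0.1 -0.5 0.0 0.0 | 220.0 -0.2 -0.4 -0.1 0.03 0.0 | 
lat 0.0 t 30.9
221.5 -0.1 0.1 0.3 0.02 0.0 | 223.0 -0.6 -0.1 -0.1 -0.05 0.0 | 224.5 -1.2 -0.3 -2.0 -0.01 0.0 | 226.0 -1.9 -0.2 -2.3 -0.02 0.0 | 227.5 -1.8 -0.8 -2.8 -0.03 0.0 | 229.0 -2.0 -0.5 -2.5 -0.03 0.0 | 230.5 -2.2 -0.8 -2.7 -0.01 0.0 | 232.0 0.6 -0.2 -2.5 -0.03 0.0 | 233.5 0.5 -0.3 -3.0 0.03 0.0 | 235.0 0.1 -0.4 -2.3 0.02 0.0 | 236.5 -0.1 0.2 -2.9 -0.0 0.0 | 238.0 -0.1 0.0 -2.6 -0.01 0.0 | 239.5 -0.1 -0.5 -2.9 0.02 0.0 | 241.0 -0.4 -0.5 -3.4 -0.02 0.0 | 242.5 0.2 -0.1 -3.2 -0.03 0.0 | 244.0 0.3 -0.9 -3.1 -0.02 0.0 | 245.5 -0.3 -0.1 -2.4 0.01 0.0 | 247.0 0.0 -0.0 -2.9 -0.01 0.0 | 
lat 0.0 t 36.3
```

```bash
python3 - <<'E'
from h import *
slide(.247,.2525,.0005,stop=9,fmax=11)
E
```

```text
247.5 0.2 -0.1 -2.7 0.02 0.0 | 248.0 -0.7 -0.0 -3.1 -0.0 0.0 | 248.5 -1.3 0.1 -3.1 -0.03 0.0 | 249.0 -0.3 0.0 -3.1 0.03 0.0 | 249.5 -0.0 -0.3 -3.1 -0.02 0.0 | 250.0 0.5 -0.4 -2.5 0.01 0.0 | 250.5 -0.6 0.0 -2.2 0.03 0.0 | 251.0 -1.1 -0.1 -2.2 -0.03 0.0 | 251.5 -1.0 -1.0 -2.8 0.04 0.0 | 252.0 0.6 0.1 -2.4 0.07 0.0 | 252.5 2.6 -0.6 -1.4 0.05 0.0 | 
lat 0.0 t 39.6
```

```bash
python3 - <<'E'
from h import *
c=snap("wrist","pics/i.png");s=bot.state();print(s["wrist_force"],s["gripper_width"],s["finger_force"],s["eef_pos"])
a=c["image"][120:420,200:450]
d=cams.read_camera("scene");u=proj(d,[.661,.139,.22]);print(u);x,y=u.astype(int)
b=d["image"][y-45:y+45,x-38:x+37]
cv2.imwrite("pics/i2.png",np.hstack([cv2.resize(a,(400,480)),cv2.resize(b,(400,480),interpolation=cv2.INTER_CUBIC)]))
E
```

```text
[-2.28758505e-03  3.06754030e+00 -2.37989972e+00] 0.2871790728054552 39.557158313691616 [0.66005616 0.13221915 0.2012151 ]
[320.90214662 293.84486476]
```

View pics/i2.png

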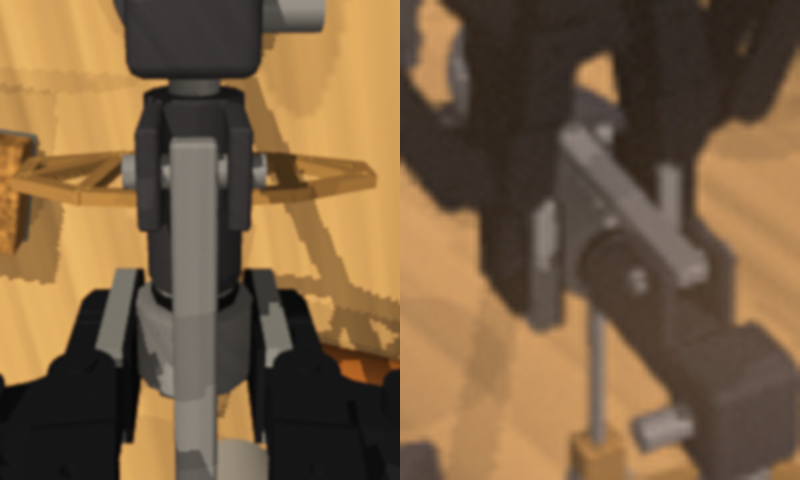

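The wrist crop shows the ring's front against the plunger's black face (195,295), with the bar centred. The forward push and falling Fz suggest the tooth is sliding down behind the ring. I'll advance a little more.

```bash
python3 - <<'E'
from h import *
slide(.2525,.2545,.0005,stop=9,fmax=11)
E
```

```text
253.0 2.5 -0.8 -0.1 -0.0 0.0 | 253.5 0.4 -1.6 1.2 -0.01 0.0 | 254.0 -2.3 0.1 0.8 0.06 -0.3 | 254.5 -3.9 1.0 0.3 0.02 -0.3 | 
lat -0.0003 t 40.9
```

```bash
python3 - <<'E'
from h import *
slide(.2545,.2555,.0005,lat=-.0003,stop=9,fmax=11)
bot.dwell(.3)
# ease back slightly: is the ring held by the catch?
slide(.2555,.254,.0005,lat=-.0003,stop=9,fmax=11)
c=cams.read_camera("wrist");d=cams.read_camera("scene")
a=c["image"][120:420,200:450];b=d["image"][249:339,282:357]
cv2.imwrite("pics/j.png",np.hstack([cv2.resize(a,(400,480)),cv2.resize(b,(400,480),interpolation=cv2.INTER_CUBIC)]))
E
```

```text
255.0 -5.3 1.2 -0.3 0.06 -0.3 | 255.5 -4.8 0.8 -0.8 0.01 -0.3 | 
lat -0.0003 t 41.5
255.0 -4.9 0.5 -0.7 0.05 -0.3 | 254.5 -4.2 0.3 -0.8 0.08 -0.3 | 254.0 -4.3 0.3 -0.8 0.02 -0.3 | 
lat -0.0003 t 42.7
```

View pics/j.png

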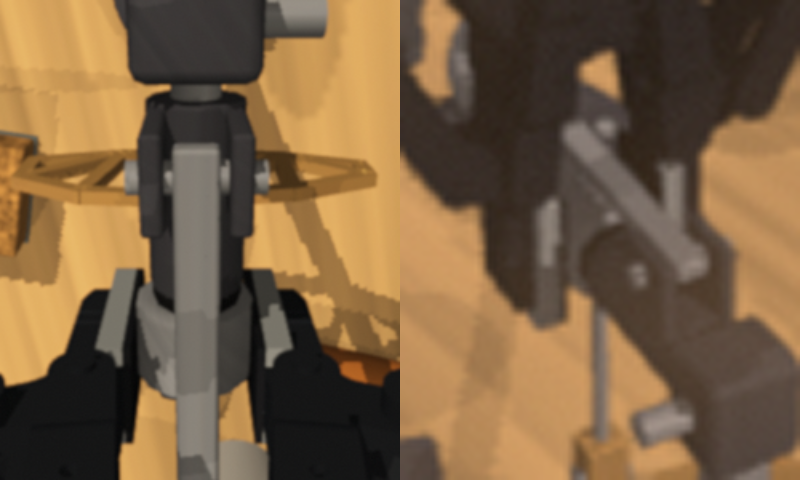

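```bash
python3 - <<'E'
from h import *
slide(.254,.2525,.0003,lat=-.0003,stop=5,fmax=7)
E
```

```text
253.7 -3.6 0.1 -0.2 0.02 -0.3 | 253.4 -3.8 -0.4 0.0 0.04 -0.3 | 253.1 -2.3 -0.7 -0.7 -0.03 -0.3 | 252.8 -0.3 -0.6 -0.7 -0.01 -0.3 | 252.5 2.3 -0.4 -0.9 0.02 -0.3 | 
lat -0.0003 t 44.3
```

The force reverses sharply on easing back, so the catch is holding the ring. I'll set the ring down on the rod, release it and retreat.

```bash
python3 - <<'E'
from h import *
for z in (.201,.2,.1993):
    p,R,a=rp(.2529,-.0003,z);bot.move_linear(p,R,velocity=.02,stop_force=4)
bot.dwell(.2);print(bot.state()["wrist_force"])
jaws.open_jaws();bot.dwell(.2)
p[2]+=.12;print(bot.move_linear(p,R,velocity=.08,stop_force=6))
p2=p-R[:,0]*.06;p2[2]+=.03;bot.movep(p2,R);bot.dwell(.3)
c=cams.read_camera("wrist");d=cams.read_camera("scene");print(bot.state()["t"],bot.state()["wrist_force"])
u=proj(c,[.660,.132,.22]).astype(int);print(u)
a=c["image"][max(u[1]-110,0):u[1]+110,u[0]-90:u[0]+90];b=d["image"][249:339,282:357]
cv2.imwrite("pics/k.png",np.hstack([cv2.resize(a,(400,480)),cv2.resize(b,(400,480),interpolation=cv2.INTER_CUBIC)]))
E
```

```text
[0.14174658 1.73737646 0.37026804]
False
48.5 [0.38876525 0.78850301 0.51858758]
[322 130]
```

View pics/k.png

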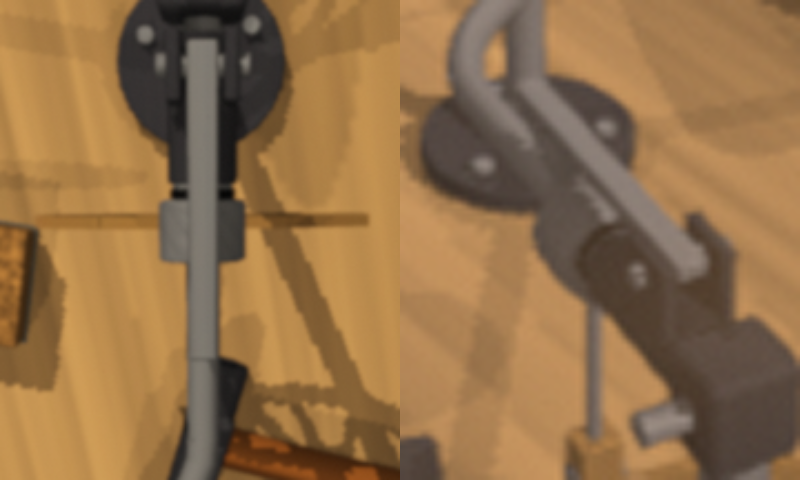

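The ring sits at (202,228) against the plunger, with the bar down and the rib hanging free. The gripper is clear, so I'll hand it in.

```bash
python3 -c "
from plant import bot,job
print(bot.state()['t'],job.close_job())"
```

```text
the job is handed in; nothing more can be done
48.5 None
```

The job is handed in at 48.5 s: the ring is against the sprung stop with the catch holding behind it (pulling back met it), and the gripper is clear. Measured forces stayed around 5 N while sliding and pressing home, and I saw nothing else on the bench move.

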